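Push old bearings out of their housings on the bench ejector

ROBOT

A 6-joint arm with a two-finger parallel gripper is mounted at the origin on the work surface. World frame = base frame: x ahead of the robot, y to its left, z up, the work surface at z = 0. Lengths are in m, angles in rad, forces in N, time in s.
With the tool pointing down it reaches from about 0.4 to 0.825 m from the base axis. Payload 7 kg.
Tool frame: the origin (TCP) lies between the finger pads; the fingertips stand 17 mm ahead of it and the grasp point (between the pads) lies 2 mm behind it (arm.tcp_to_tips is the distance from the TCP to the fingertips, in m); z points along the fingers, x is the direction in which the jaws open and shut, and the axes are right-handed (so a half turn about z gives the same grasp; the last joint's range is limited). The gripper opens to 88 mm and grips with 3 to 60 N. Pads are 19 mm wide; open, the fingers measure 130 mm over their backs; the gripper's body (78 mm by 193 mm) begins 47 mm behind the grasp point.
Start: joints at [-0.96, 0.359, 0.012, 0, -1.224, -0.288], TCP at [0.214, -0.64, 0.244] pointing down, gripper open.
Joint ranges: [-3.07, 3.07], [-1.43, 2.12], [-1.02, 1.25], [-3.03, 1.67], [-3.05, -0], [-3.03, 3.03]. Speed limits (rad/s): [2.39, 2.39, 3.01, 3.14, 3.14, 3.14].

INTERFACE

Orientations are given as a rotation vector (axis times angle).
In Python, from rig import arm, claw, kin, get_image, ticket, current_time, current_joint_pos, current_joint_velocities, current_joint_torque, current_ee_pos, current_tool_rot, current_wrist_force, current_wrist_torque, current_grip_width gives the robot as it stands. The module is installed in compiled form; this text tells all that it offers. Calls block until the motion is done:
- arm.move_ptp(position, orientation): joint-space move of the TCP to a pose.
- arm.move_l(position, frame=None, speed=0.15): straight line of the TCP; frame=None keeps the orientation; speed is the mean speed in m/s.
- arm.move_j(angles): joint-space move.
- claw.set_gripper(opening, newtons=None): finger opening in m; newtons is the grip in N (None keeps the last); returns when the fingers have stopped.
- arm.sleep(seconds).
- kin.solve_ik(position, orientation): joint angles nearest the present ones, or None.
- get_image(name): name is "scene" or "side" or "wrist"; returns a dict with "img" (480x640x3 uint8, red, green, blue), "camera_matrix" (3x3 intrinsics, pixels), "eye" and "rotation" of the camera in the world. Camera axes: x right, y up, looking along -z (the intrinsics and any distortion apply to the point x, -y, -z); pixel columns grow to the right and rows downward; lengths in m; the calibration is good to about 2 mm. A picture is of the moment at which its call begins. There is no depth.
A pose or a line that the arm cannot do raises arm.MotionError and nothing moves.
- ticket.close_job(): hands the job in, once; it reports no verdict.
Readings, each from a call of its own:
- current_time(): time.
- current_joint_pos(): joint angles.
- current_joint_velocities(): joint speeds.
- current_joint_torque(): joint torques, N m.
- current_ee_pos(): TCP position.
- current_tool_rot(): TCP orientation.
- current_wrist_force(): force on the tool from outside, world axes, zero at the start.
- current_wrist_torque(): the same for the moment, N m.
- current_grip_width(): finger opening in m.
Only numpy, scipy, OpenCV 4.12 (cv2) and the standard library are available. Lean on these libraries where they do the work, as an engineer would, in place of code of your own. Each camera call takes 0.05 s, during which the arm holds its last target. There are 200 camera calls.

TASK

Strip the returned bearing housings: fit the T-handle on the ejector's square spindle, and for each housing that still holds a bearing, stand it on the ejector table with the plunger down, turn the handle to push the bearing up out of the ring from below, and lift the bearing off from above into the blue parts bin. All three housings, the already empty ones too, end standing upright on the floor of the shallow tray. Finish with the plunger turned down again and the handle left fully on the spindle; never tip a loaded housing out, and do not knock the other things on the bench about.

Things in the scene. Friction and masses are not known exactly. Their poses are not given: they have to be found in the camera images.
- ejector: Bearing ejector bolted to the bench: grey base plate 290 x 130 x 12 mm, round ejector table 110 mm across whose flat top is 80 mm above the bench, and a low gear case 85 mm square with a square spindle on it. Origin at bench level on the plunger's axis (under the middle of the round table); z up; the spindle stands 150 mm away along the ejector's -x.
- table_centre (a point): Middle of the round ejector table's flat top, 80 mm above the bench, on the plunger's axis (axes as the ejector's). The table has a 41 mm hole here for the plunger; a housing stands over it.
- plunger_top (a point): Middle of the flat top (24 mm across) of the round steel plunger. Its stem is 33 mm across, the top 9 mm tapered, so it centres itself in a housing's 40 mm lip opening. Down: 3 mm below the table's top. Fully raised: 57 mm above the table's top.
- spindle (a joint): Angle of the square spindle, 0 (plunger down) to 1.2 rad (plunger fully up, 60 mm of travel, 50 mm per rad). It grows anticlockwise seen from above. It turns stiffly (about 0.3 to 0.5 N m raising, less lowering) and stays where it is left, so the plunger stays up.
- spindle_seat (a point): Centre of the round collar at the foot of the square spindle, 50 mm above the bench, on which the T-handle's socket rests when it is fully on; z up, x and y are square to the spindle's flats and turn with it. The spindle is 18 mm square and 26 mm high above this point, the top 8 mm tapered to 12 mm square.
- t_handle: Loose steel T-handle, 0.35 kg, 70 mm tall, standing upright on its socket; origin at the centre of the socket's underside. Socket: 32 mm square outside, 36 mm tall, 20.4 mm square bore 30 mm deep from below, flats square to its x and y. It goes on the spindle in any of the four quarter turns, with about 8 degrees of play either way.
- t_bar (a point): Middle of the T-handle's cross bar, 62 mm above the handle's origin. The bar is 130 mm long (along x), 14 mm wide (y), 16 mm tall; between bar and socket is a neck 14 mm square and 18 mm tall.
- housing1: Plain cast aluminium bearing housing: ring 64 mm outside, 50.4 mm bore, 38 mm tall, standing upright; at its foot an inner lip 5 mm thick leaves a 40 mm opening. Origin at the centre of its underside. 0.13 to 0.27 kg. The three are alike; it may hold a bearing or be empty.
- housing2: Plain cast aluminium bearing housing: ring 64 mm outside, 50.4 mm bore, 38 mm tall, standing upright; at its foot an inner lip 5 mm thick leaves a 40 mm opening. Origin at the centre of its underside. 0.13 to 0.27 kg. The three are alike; it may hold a bearing or be empty.
- housing3: Plain cast aluminium bearing housing: ring 64 mm outside, 50.4 mm bore, 38 mm tall, standing upright; at its foot an inner lip 5 mm thick leaves a 40 mm opening. Origin at the centre of its underside. 0.13 to 0.27 kg. The three are alike; it may hold a bearing or be empty.
- bearing1: Sealed ball bearing, steel with black seals, 47 mm across, 14 mm thick, bore closed by a plug, about 0.11 kg; origin at the centre of its underside. At the start it lies loose on the lip of housing1, its top 19 mm below the housing's rim, so that it can be neither reached nor gripped from above. Absent if housing1 is empty.
- bearing2: Sealed ball bearing, steel with black seals, 47 mm across, 14 mm thick, bore closed by a plug, about 0.11 kg; origin at the centre of its underside. At the start it lies loose on the lip of housing2, its top 19 mm below the housing's rim, so that it can be neither reached nor gripped from above. Absent if housing2 is empty.
- bearing3: Sealed ball bearing, steel with black seals, 47 mm across, 14 mm thick, bore closed by a plug, about 0.11 kg; origin at the centre of its underside. At the start it lies loose on the lip of housing3, its top 19 mm below the housing's rim, so that it can be neither reached nor gripped from above. Absent if housing3 is empty.
- parts_bin: Blue plastic parts bin for the bearings, fixed, 170 (x) x 210 (y) mm, walls 4 mm, floor 4 mm; side walls 50 mm high with a raised part to 70 mm at the back, front wall (-x) 30 mm, back wall 70 mm. Origin at the centre of its underside.
- tray: Shallow aluminium tray for the housings, fixed, 180 (x) x 250 (y) x 26 mm high, walls and floor 4 mm. Origin at the centre of its underside. Three housings fit side by side along y.
- oil_bottle: Bystander: grey plastic bottle with red cap, 66 mm across, 170 mm tall, origin under its centre.
- spray_can: Bystander: can 56 mm across, 160 mm tall, origin under its centre.
- carton: Bystander: small carton 110 x 80 x 50 mm, origin under its centre.
- screwdriver: Bystander: screwdriver 200 mm long lying along its x.
- tape_roll: Bystander: roll of clear tape 90 mm across, 45 mm tall, lying flat.
- wrench: Bystander: wrench 180 mm long lying along its x.
Things that resemble listed ones, but are neither listed nor needed, are in the scene too. Leave any turquoise or yellow look-alike of the housing2 alone. What is shaped like the housing3 but black is not meant.

How it is judged:
On the way, in this order (a step that is already met when the one before it is completed fails the run):
1. the T-handle is fully on the square spindle (horizontal distance between t_handle and spindle_seat below 0.004 m and z of t_handle in the frame of spindle_seat between -0.004 and 0.004 m and angle between t_handle's own z axis and vertical below 0.12 rad), for 0.2 s.
2. a bearing has been pushed up clear of its housing, which stands on the ejector table (((z of bearing1 in the frame of housing1 above 0.038 m and horizontal distance between bearing1 and housing1 below 0.015 m and horizontal distance between housing1 and table_centre below 0.012 m and z of housing1 in the frame of table_centre below 0.004 m and value of joint spindle above 0.85 rad) or (z of bearing2 in the frame of housing2 above 0.038 m and horizontal distance between bearing2 and housing2 below 0.015 m and horizontal distance between housing2 and table_centre below 0.012 m and z of housing2 in the frame of table_centre below 0.004 m and value of joint spindle above 0.85 rad) or (z of bearing3 in the frame of housing3 above 0.038 m and horizontal distance between bearing3 and housing3 below 0.015 m and horizontal distance between housing3 and table_centre below 0.012 m and z of housing3 in the frame of table_centre below 0.004 m and value of joint spindle above 0.85 rad))), for 0.3 s.
At the end, for the whole second after the job is handed in: every bearing lies in the blue bin; all three housings stand upright on the floor of the tray (within 0.15 rad, inside its walls); the T-handle is fully down on the spindle (within 4 mm); the spindle is turned back to under 0.1 rad (plunger down); everything released and at rest (all of step 1 and x of bearing1 in the frame of parts_bin between -0.08 and 0.08 m and y of bearing1 in the frame of parts_bin between -0.1 and 0.1 m and z of bearing1 in the frame of parts_bin between 0 and 0.045 m and linear speed of each of bearing1, housing1, bearing2, housing2, bearing3, housing3 below 0.02 m/s and x of housing1 in the frame of tray between -0.065 and 0.065 m and y of housing1 in the frame of tray between -0.1 and 0.1 m and z of housing1 in the frame of tray between 0 and 0.012 m and angle between each of housing1, housing2, housing3's own z axis and vertical below 0.15 rad and x of bearing2 in the frame of parts_bin between -0.08 and 0.08 m and y of bearing2 in the frame of parts_bin between -0.1 and 0.1 m and z of bearing2 in the frame of parts_bin between 0 and 0.045 m and x of housing2 in the frame of tray between -0.065 and 0.065 m and y of housing2 in the frame of tray between -0.1 and 0.1 m and z of housing2 in the frame of tray between 0 and 0.012 m and x of bearing3 in the frame of parts_bin between -0.08 and 0.08 m and y of bearing3 in the frame of parts_bin between -0.1 and 0.1 m and z of bearing3 in the frame of parts_bin between 0 and 0.045 m and x of housing3 in the frame of tray between -0.065 and 0.065 m and y of housing3 in the frame of tray between -0.1 and 0.1 m and z of housing3 in the frame of tray between 0 and 0.012 m and value of joint spindle below 0.1 rad); the robot touches nothing.
It fails at once if a housing with its bearing in it is tipped over in the gripper ((contact force between the fingers and housing1 above 1 N and angle between housing1's own z axis and vertical above 0.9 rad and z of bearing1 in the frame of housing1 below 0.02 m and distance between bearing1 and housing1 below 0.03 m) or (contact force between the fingers and housing2 above 1 N and angle between housing2's own z axis and vertical above 0.9 rad and z of bearing2 in the frame of housing2 below 0.02 m and distance between bearing2 and housing2 below 0.03 m) or (contact force between the fingers and housing3 above 1 N and angle between housing3's own z axis and vertical above 0.9 rad and z of bearing3 in the frame of housing3 below 0.02 m and distance between bearing3 and housing3 below 0.03 m)).
It fails at once if a housing with its bearing in it is forced down by hand over the raised plunger ((contact force between the fingers and housing1 above 1 N and value of joint spindle above 0.4 rad and horizontal distance between housing1 and table_centre below 0.02 m and z of housing1 in the frame of table_centre below 0.045 m and z of bearing1 in the frame of housing1 between 0.012 and 0.036 m and horizontal distance between bearing1 and housing1 below 0.01 m) or (contact force between the fingers and housing2 above 1 N and value of joint spindle above 0.4 rad and horizontal distance between housing2 and table_centre below 0.02 m and z of housing2 in the frame of table_centre below 0.045 m and z of bearing2 in the frame of housing2 between 0.012 and 0.036 m and horizontal distance between bearing2 and housing2 below 0.01 m) or (contact force between the fingers and housing3 above 1 N and value of joint spindle above 0.4 rad and horizontal distance between housing3 and table_centre below 0.02 m and z of housing3 in the frame of table_centre below 0.045 m and z of bearing3 in the frame of housing3 between 0.012 and 0.036 m and horizontal distance between bearing3 and housing3 below 0.01 m)).
It fails at once if one of the other things on the bench is shoved more than 80 mm or knocked over (distance of any of oil_bottle, spray_can, carton, screwdriver, tape_roll, wrench from where it was at the start of the episode above 0.08 m or angle between any of oil_bottle, spray_can, carton's own z axis and vertical above 0.7 rad).
Of bearing1, bearing2, bearing3 only 1 to 2 are there at a start; the rules pass over those that are not, and their reading is None.
At some moment in a run one of housing1, housing2, housing3 may be knocked a few centimetres aside while the robot is not near it.
It also fails if it takes over 210 s, if anything falls off the work surface, if the arm or the gripper's body presses on something with over 40 N, if the wrist force passes 120 N, or if a joint passes its speed limit or range.

## Working session

There is one attempt and no reset: what is moved stays moved. The work goes in short steps, each a Python script; the robot and the scene stay as the last script left them, time stands still between calls to the robot, and variables do not carry over. Pictures are saved under pics/ and viewed, about 12 in all and at most 16, crops included, and the job is handed in when it is done.

```bash
mkdir -p pics
cat > h.py <<'E'
import numpy as np, cv2
from rig import *
def snap(name, fn=None):
    d=get_image(name)
    if fn: cv2.imwrite('pics/'+fn, cv2.cvtColor(d['img'],cv2.COLOR_RGB2BGR))
    return d
def ray(d,u,v):
    K=np.array(d['camera_matrix']); p=np.linalg.inv(K)@[u,v,1]
    R=np.array(d['rotation']); R=R if R.shape==(3,3) else cv2.Rodrigues(R)[0]
    return np.array(d['eye']), R@np.array([p[0],-p[1],-p[2]])
def onplane(d,u,v,z):
    e,r=ray(d,u,v); return e+r*(z-e[2])/r[2]
def proj(d,P):
    R=np.array(d['rotation']); R=R if R.shape==(3,3) else cv2.Rodrigues(R)[0]
    c=R.T@(np.array(P)-np.array(d['eye'])); p=np.array(d['camera_matrix'])@[c[0],-c[1],-c[2]]
    return p[:2]/p[2]
E
python3 - <<'E'
from h import *
for n in ('scene','side','wrist'):
    d=snap(n,n+'0.png'); print(n,d['camera_matrix'],d['eye'],d['rotation'],[k for k in d])
print(current_time(),current_ee_pos(),current_tool_rot())
E
```

```text
scene [[467.11621517   0.         320.43765923]
 [  0.         467.11621517 237.02520448]
 [  0.           0.           1.        ]] [1.32827493 0.28617232 0.88615703] [0.52694747 0.77647933 1.83035397] ['img', 'camera_matrix', 'eye', 'rotation']
side [[450.92930988   0.         318.36317499]
 [  0.         450.92930988 238.38436556]
 [  0.           0.           1.        ]] [0.08295801 0.91108475 0.86635755] [ 0.30339841 -1.19246306 -2.42561854] ['img', 'camera_matrix', 'eye', 'rotation']
wrist [[426.23332962   0.         318.2762517 ]
 [  0.         426.23332962 245.00152733]
 [  0.           0.           1.        ]] [ 0.14207217 -0.66422634  0.38343011] [-0.19327942 -0.26865692  1.87845499] ['img', 'camera_matrix', 'eye', 'rotation']
0.15 [ 0.21401254 -0.63980052  0.24281058] [-1.83497553e+00 -2.54858062e+00 -1.02255769e-03]
```

View pics/scene0.png

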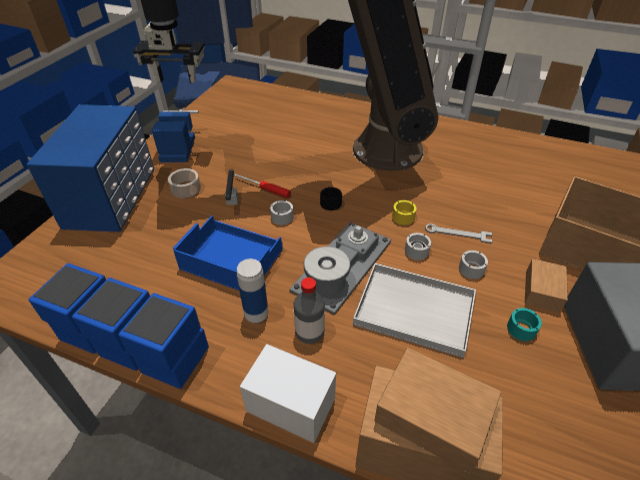

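View pics/side0.png

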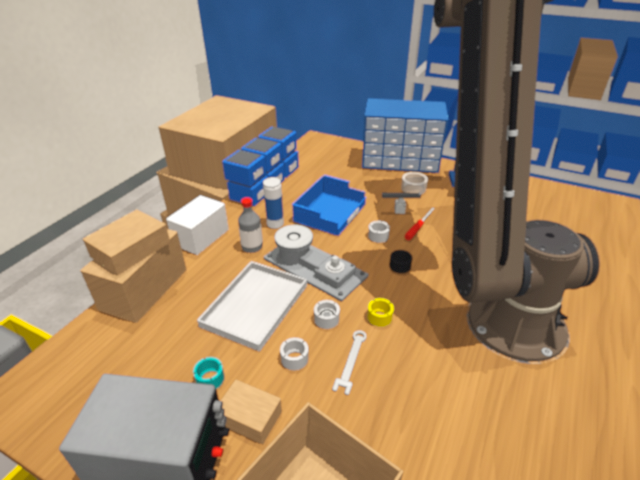

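Run:
```python
from h import *
a=snap('scene');b=snap('side')
def tri(p,q):
    e1,r1=ray(a,*p);e2,r2=ray(b,*q)
    t=np.linalg.lstsq(np.c_[r1,-r2],e2-e1,rcond=None)[0]
    P,Q=e1+t[0]*r1,e2+t[1]*r2
    return ((P+Q)/2).round(3),round(np.linalg.norm(P-Q),4)
for n,p,q in [('hA',(281.5,207),(379,226)),('hB',(418,241),(327,309)),('hC',(473.5,259),(294.5,348)),('table',(326,259),(293,237)),('spin top',(358,229),(335,260)),('Tbar',(231,183),(401,195)),('bottlecap',(308,284),(247,201)),('can',(250,265),(272,184)),('yellow',(404,207),(380,307)),('black',(331,193),(401,257))]:
    print(n,*tri(p,q))
for n,uv in dict(tray=[(377,268),(475,290),(464,351),(356,319)]).items():
    print(n,[onplane(a,*p,.026).round(3) for p in uv])
print('bin',[onplane(a,*p,.06).round(3) for p in [(204,220),(282,241),(257,288),(176,253)]])
d=b['img']; e=a['img']
cr=[cv2.resize(e[150:300,200:500],(800,400),interpolation=cv2.INTER_CUBIC)]
cr.append(cv2.resize(d[170:380,270:430],(305,400),interpolation=cv2.INTER_CUBIC))
cv2.imwrite('pics/crop1.png',cv2.cvtColor(cr[0],cv2.COLOR_RGB2BGR))
```

```text
hA [ 0.444 -0.183  0.041] 0.0016
hB [0.433 0.202 0.038] 0.0029
hC [0.445 0.346 0.038] 0.0029
table [0.627 0.025 0.084] 0.0143
spin top [0.482 0.054 0.069] 0.0055
Tbar [ 0.431 -0.346  0.068] 0.0039
bottlecap [0.772 0.038 0.167] 0.0011
can [ 0.767 -0.094  0.159] 0.0107
yellow [0.317 0.136 0.039] 0.0052
black [ 0.334 -0.076  0.039] 0.0058
tray [array([0.551, 0.128, 0.026]), array([0.533, 0.364, 0.026]), array([0.71 , 0.367, 0.026]), array([0.717, 0.129, 0.026])]
bin [array([ 0.588, -0.341,  0.06 ]), array([ 0.583, -0.115,  0.06 ]), array([ 0.743, -0.103,  0.06 ]), array([ 0.718, -0.339,  0.06 ])]
```

View pics/crop1.png

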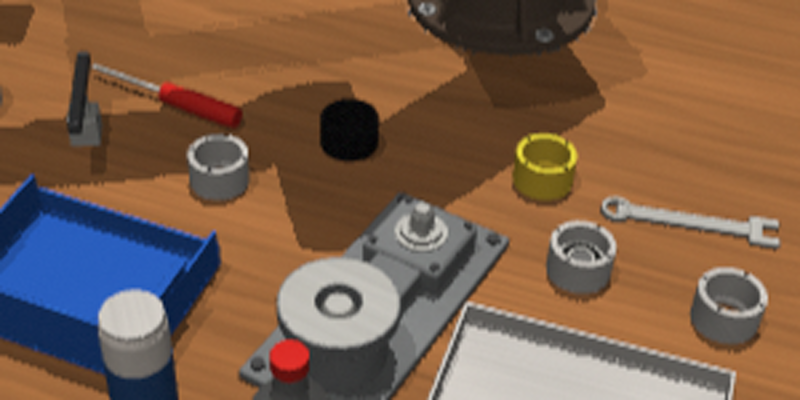

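```bash
cat >> h.py <<'E'
def tr(yaw):
    c,s=np.cos(yaw),np.sin(yaw)
    R=np.array([[c,s,0],[s,-c,0],[0,0,-1.]])
    return cv2.Rodrigues(R)[0].ravel()
def go(x,y,z,yaw): arm.move_ptp([x,y,z],tr(yaw))
E
python3 - <<'E'
from h import *
d=snap('wrist')
Rt=cv2.Rodrigues(np.array(current_tool_rot()))[0]; Rc=cv2.Rodrigues(np.array(d['rotation']))[0]
print('cam off tool',Rt.T@(np.array(d['eye'])-current_ee_pos()),'view dir tool',Rt.T@Rc@[0,0,-1])
print('tool x',Rt[:,0])
for (x,y) in [(.432,-.34),(.444,-.18),(.63,.03),(.48,.05),(.44,.2),(.445,.346),(.65,-.22),(.63,.25)]:
  r=[]
  for yaw in np.arange(-180,180,30):
    q=kin.solve_ik([x,y,.2],tr(np.radians(yaw)))
    r.append((yaw,None if q is None else round(float(q[5]),2)))
  print(x,y,r)
import time
go(.45,-.22,.25,-np.pi/2)
snap('wrist','w1.png'); print(current_time())
E
```

```text
cam off tool [-0.00017988 -0.07596991 -0.14059765] view dir tool [-0.00122603  0.28028291  0.95991666]
tool x [-3.17196888e-01  9.48359521e-01  5.94938537e-04]
0.432 -0.34 [(np.int64(-180), 0.31), (np.int64(-150), 0.83), (np.int64(-120), 1.36), (np.int64(-90), 1.88), (np.int64(-60), 2.4), (np.int64(-30), 2.93), (np.int64(0), -2.83), (np.int64(30), -2.31), (np.int64(60), -1.78), (np.int64(90), -1.26), (np.int64(120), -0.74), (np.int64(150), -0.21)]
0.444 -0.18 [(np.int64(-180), -0.03), (np.int64(-150), 0.5), (np.int64(-120), 1.02), (np.int64(-90), 1.54), (np.int64(-60), 2.07), (np.int64(-30), 2.59), (np.int64(0), None), (np.int64(30), -2.64), (np.int64(60), -2.12), (np.int64(90), -1.6), (np.int64(120), -1.07), (np.int64(150), -0.55)]
0.63 0.03 [(np.int64(-180), -0.36), (np.int64(-150), 0.17), (np.int64(-120), 0.69), (np.int64(-90), 1.21), (np.int64(-60), 1.74), (np.int64(-30), 2.26), (np.int64(0), 2.79), (np.int64(30), -2.97), (np.int64(60), -2.45), (np.int64(90), -1.93), (np.int64(120), -1.4), (np.int64(150), -0.88)]
0.48 0.05 [(np.int64(-180), -0.51), (np.int64(-150), 0.01), (np.int
[... 691 characters left out ...]
np.int64(30), 2.66), (np.int64(60), None), (np.int64(90), -2.58), (np.int64(120), -2.06), (np.int64(150), -1.53)]
0.65 -0.22 [(np.int64(-180), 0.04), (np.int64(-150), 0.57), (np.int64(-120), 1.09), (np.int64(-90), 1.61), (np.int64(-60), 2.14), (np.int64(-30), 2.66), (np.int64(0), None), (np.int64(30), -2.57), (np.int64(60), -2.05), (np.int64(90), -1.53), (np.int64(120), -1.0), (np.int64(150), -0.48)]
0.63 0.25 [(np.int64(-180), -0.66), (np.int64(-150), -0.14), (np.int64(-120), 0.38), (np.int64(-90), 0.91), (np.int64(-60), 1.43), (np.int64(-30), 1.95), (np.int64(0), 2.48), (np.int64(30), 3.0), (np.int64(60), -2.76), (np.int64(90), -2.24), (np.int64(120), -1.71), (np.int64(150), -1.19)]
2.1083
```

View pics/w1.png

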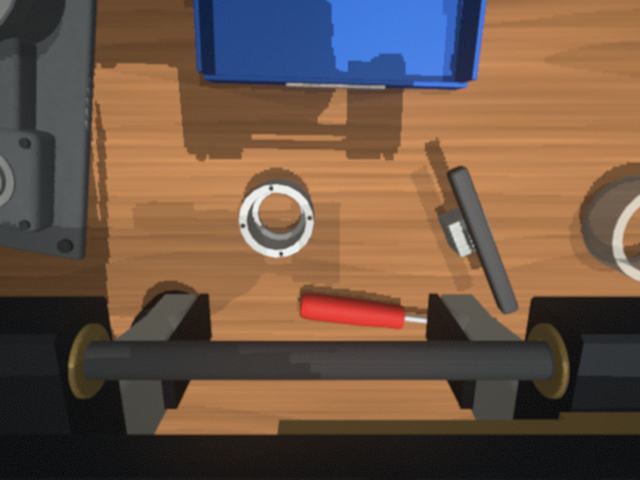

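Run:
```python
from h import *
d=snap('wrist')
print('hA',onplane(d,276,220,.038),'bar',onplane(d,458,172,.07),onplane(d,510,308,.07))
go(.46,.27,.25,-np.pi/2); snap('wrist','w2.png')
go(.46,.05,.19,-np.pi/2); snap('wrist','w3.png')
print(current_time())
```

```text
hA [ 0.44478515 -0.18534483  0.038     ] bar [ 0.48849445 -0.32556861  0.07      ] [ 0.3777488  -0.37814832  0.07      ]
4.95
```

View pics/w2.png

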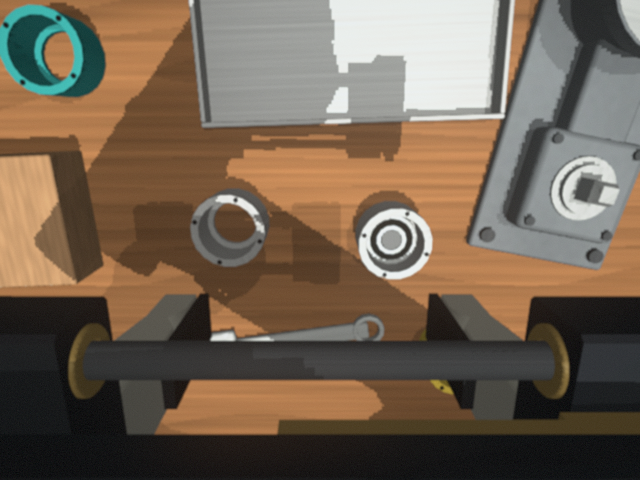

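View pics/w3.png

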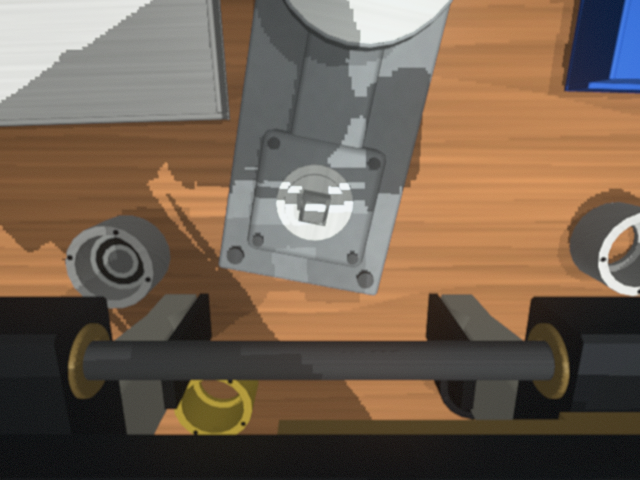

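Run:
```python
from h import *
d=snap('wrist')
im=cv2.cvtColor(d['img'],cv2.COLOR_RGB2BGR)
cv2.imwrite('pics/c3.png',cv2.resize(im[153:253,265:365],(600,600),interpolation=cv2.INTER_CUBIC))
print('collar',onplane(d,315,203,.05))
p=[onplane(d,*q,.012) for q in [(220,265),(376,294)]]; v=p[1]-p[0];print(p,np.linalg.norm(v),np.degrees(np.arctan2(v[1],v[0])))
B=[onplane(d,*q,.045) for q in [(273,143),(374,162),(352,257),(257,240)]];print(B,np.mean(B,0))
```

```text
collar [0.48369603 0.05230002 0.05      ]
[array([0.42698459, 0.12782154, 0.012     ]), array([0.40217745, 0.00350717, 0.012     ])] 0.12676535526858307 -101.28523435802491
[array([0.5225029 , 0.07970101, 0.045     ]), array([0.51022466, 0.01319905, 0.045     ]), array([0.44417941, 0.02633255, 0.045     ]), array([0.45666862, 0.09283351, 0.045     ])] [0.4833939  0.05301653 0.045     ]
```

View pics/c3.png

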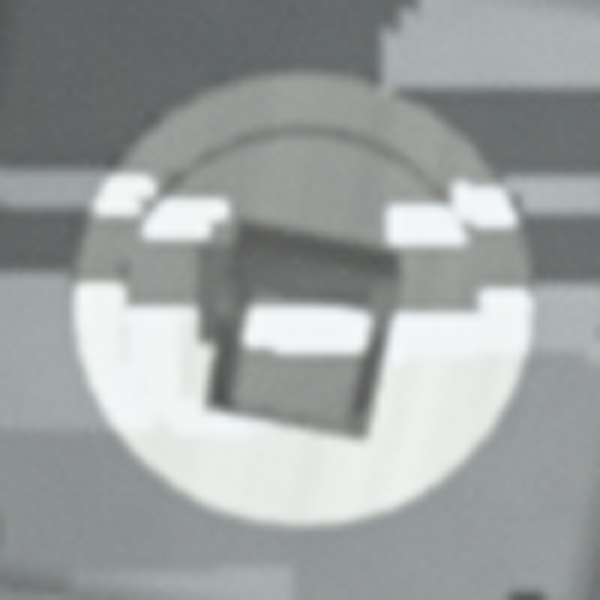

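```bash
cat >> h.py <<'E'
def grey_blobs(d,roi,vmin=0,vmax=255,smax=60,amin=200):
    u0,v0,u1,v1=roi; hsv=cv2.cvtColor(d['img'],cv2.COLOR_RGB2HSV)
    m=((hsv[...,1]<smax)&(hsv[...,2]>=vmin)&(hsv[...,2]<=vmax)).astype(np.uint8)
    k=np.zeros_like(m);k[v0:v1,u0:u1]=m[v0:v1,u0:u1]
    return sorted([c for c in cv2.findContours(k,cv2.RETR_EXTERNAL,cv2.CHAIN_APPROX_NONE)[0] if cv2.contourArea(c)>amin],key=cv2.contourArea)[::-1]
E
python3 - <<'E'
from h import *
y=np.radians(-64.6)
go(.433,-.352,.19,y)
d=snap('wrist','w4.png')
for c in grey_blobs(d,(215,0,425,290),0,255,70)[:4]:
    r=cv2.minAreaRect(c);b=cv2.boxPoints(r);print(r,[onplane(d,*p,.07).round(4) for p in b])
E
```

```text
((318.9999694824219, 216.49996948242188), (144.99996948242188, 43.99999237060547), 90.0) [array([ 0.4843, -0.3137,  0.07  ]), array([ 0.4956, -0.3373,  0.07  ]), array([ 0.4123, -0.3784,  0.07  ]), array([ 0.3999, -0.3523,  0.07  ])]
((312.9764404296875, 32.042449951171875), (142.9732666015625, 8.06167221069336), 29.05460548400879) [array([ 0.5422, -0.2581,  0.07  ]), array([ 0.5463, -0.2587,  0.07  ]), array([ 0.5444, -0.3363,  0.07  ]), array([ 0.5402, -0.336 ,  0.07  ])]
```

View pics/w4.png

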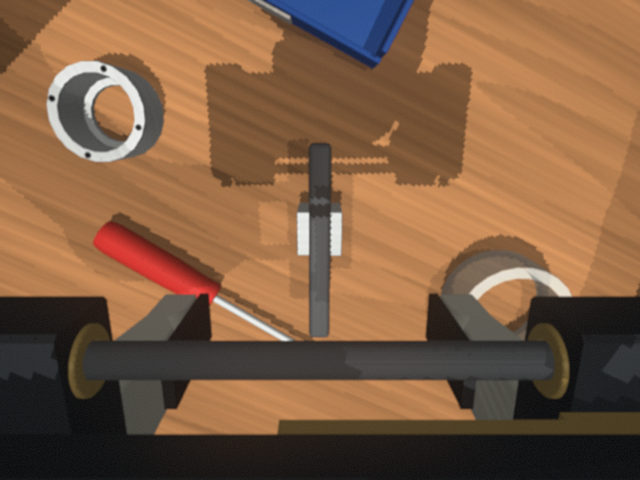

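Run:
```python
from h import *
d=snap('wrist')
a=onplane(d,319,143,.07);b=onplane(d,319,336.5,.07);v=a-b
print(a,b,np.linalg.norm(v),np.degrees(np.arctan2(v[1],v[0])),(a+b)/2)
m=(a+b)/2
for t in [(445,290),(445,262)]:
    e=onplane(d,*t,.045)-m; j=np.array([np.cos(np.radians(-64.6)),np.sin(np.radians(-64.6)),0]); print('tape lateral',e@j, e@[-j[1],j[0],0])
claw.set_gripper(.04,45)
y=np.radians(-64.6)
go(m[0],m[1],.12,y)
arm.move_l([m[0],m[1],.060],speed=.1)
claw.set_gripper(0,45)
print(current_grip_width(),current_wrist_force())
arm.move_l([m[0],m[1],.19])
print(current_grip_width(),current_wrist_force(),current_time())
go(.4835,.0527,.19,np.radians(-101.3))
d=snap('wrist','w5.png')
```

```text
[ 0.4905741  -0.32507901  0.07      ] [ 0.37484287 -0.38017398  0.07      ] 0.1281763330267833 25.457232570790136 [ 0.43270849 -0.3526265   0.07      ]
tape lateral 0.09098864592427611 -0.040353518785579696
tape lateral 0.08919887929044189 -0.019063838426756265
0.013523773698986184 [-1.35823959  0.4824903   3.72013878]
0.013724902278585353 [-0.65472147 -0.18557249 -3.37554557] 10.2417
```

View pics/w5.png

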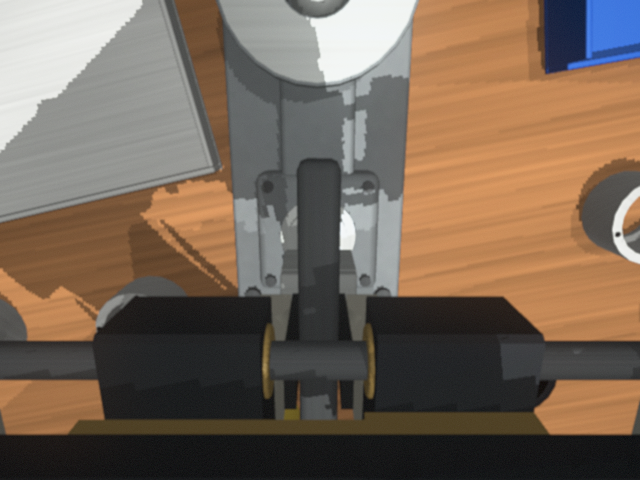

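Run:
```python
from h import *
for z in (.15,.135,.13,.125,.12,.115,.112,.110,.109):
    arm.move_l([.4835,.0527,z],speed=.05)
    f=current_wrist_force(); print(z,current_ee_pos().round(4) if hasattr(current_ee_pos(),'round') else current_ee_pos(),np.round(f,1))
    if f[2]>15: break
claw.set_gripper(.04)
arm.sleep(.3); print(current_wrist_force(),current_time())
go(.4835,.0527,.19,np.radians(-101.3))
d=snap('wrist','w6.png')
b=snap('scene','s6.png')
```

```text
0.15 [0.4838 0.0528 0.1503] [ 0.3  0.6 -4.7]
0.135 [0.4833 0.0525 0.1346] [ 0.1  0.3 -2.3]
0.13 [0.4833 0.0526 0.1297] [-0.7  0.  -2.9]
0.125 [0.4833 0.0526 0.1246] [-0.6 -0.7 -3.4]
0.12 [0.4832 0.0526 0.1196] [-0.2  0.3 -4. ]
0.115 [0.4832 0.0526 0.1146] [-0.7 -0.8 -3.5]
0.112 [0.4834 0.0527 0.1118] [-0.3  0.2 -2.8]
0.11 [0.4838 0.0528 0.1102] [ 0.4 -0.7 -0.5]
0.109 [0.484  0.0528 0.1101] [-3.8  0.5  9.7]
[-0.14343795  0.0165033  -0.03441234] 15.9333
```

View pics/w6.png

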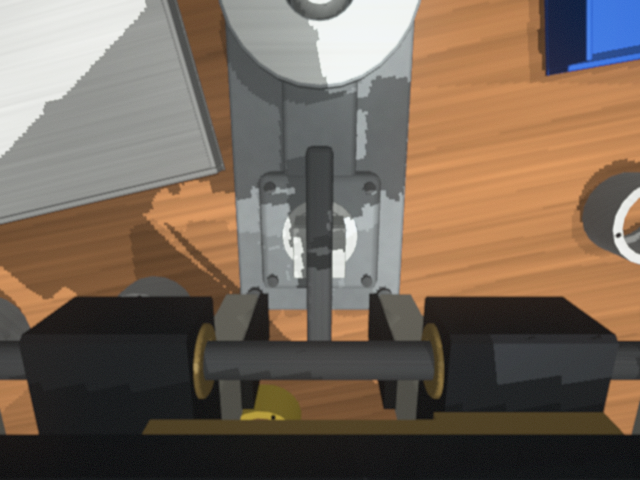

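```bash
cat >> h.py <<'E'
def circ(d,P,r,dbg=None):
    """circle of radius r (m) on the plane z=P[2] near P: rectify the plane round P, Hough, back to world"""
    s=4000.; n=int(2*(r+.03)*s); h=n/2/s
    cs=[(-h,-h),(h,-h),(h,h),(-h,h)]
    src=np.float32([proj(d,[P[0]+x,P[1]+y,P[2]]) for x,y in cs])
    H=cv2.getPerspectiveTransform(src,np.float32([[0,0],[n,0],[n,n],[0,n]]))
    g=cv2.GaussianBlur(cv2.cvtColor(cv2.warpPerspective(d['img'],H,(n,n)),cv2.COLOR_RGB2GRAY),(0,0),2)
    g=cv2.createCLAHE(2).apply(g)
    o=cv2.HoughCircles(g,cv2.HOUGH_GRADIENT,1,8,param1=80,param2=12,minRadius=int((r-.0015)*s),maxRadius=int((r+.0015)*s))
    if dbg: cv2.imwrite('pics/'+dbg,g)
    return [] if o is None else [(round(P[0]-h+c[0]/s,4),round(P[1]-h+c[1]/s,4),round(c[2]/s,4)) for c in o[0][:3]]
E
python3 - <<'E'
from h import *
go(.6305,.0233,.22,np.radians(-101.3)); d=snap('wrist','w7.png')
print('table',circ(d,[.6305,.0233,.08],.055),circ(d,[.6305,.0233,.08],.0205))
claw.set_gripper(.08)
go(.433,.202,.2,-np.pi/2); d=snap('wrist','w8.png')
print('hB',circ(d,[.433,.202,.038],.032,'r8.png'),circ(d,[.433,.202,.038],.0252))
i=cv2.imread('pics/w7.png');j=cv2.imread('pics/w8.png')
cv2.imwrite('pics/m7.png',np.hstack([i[40:340,120:520],j[40:340,120:520]]))
E
```

```text
table [(np.float32(0.631), np.float32(0.023), np.float32(0.0547)), (np.float32(0.629), np.float32(0.023), np.float32(0.0544)), (np.float32(0.6318), np.float32(0.0251), np.float32(0.0564))] [(np.float32(0.6296), np.float32(0.0229), np.float32(0.0207)), (np.float32(0.6294), np.float32(0.0209), np.float32(0.0219)), (np.float32(0.6551), np.float32(0.0029), np.float32(0.0207))]
hB [(np.float32(0.4336), np.float32(0.2024), np.float32(0.032)), (np.float32(0.4316), np.float32(0.2016), np.float32(0.0306)), (np.float32(0.4334), np.float32(0.2001), np.float32(0.0333))] [(np.float32(0.4342), np.float32(0.2022), np.float32(0.025)), (np.float32(0.4365), np.float32(0.2092), np.float32(0.0244)), (np.float32(0.438), np.float32(0.198), np.float32(0.0258))]
```

View pics/m7.png

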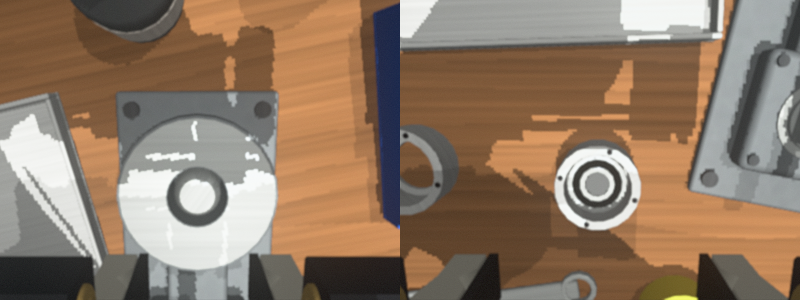

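```bash
cat >> h.py <<'E'
def pick(x,y,z,yaw,opening=.085,N=25,up=.22,grip=0):
    claw.set_gripper(opening,N); go(x,y,z+.06,yaw); arm.move_l([x,y,z],speed=.1)
    claw.set_gripper(grip,N); arm.move_l([x,y,up],speed=.2)
    print('picked',current_grip_width(),np.round(current_wrist_force(),1))
def place(x,y,z,yaw,hi=.22,opening=.085):
    go(x,y,hi,yaw); arm.move_l([x,y,z+.015],speed=.15); arm.move_l([x,y,z],speed=.03)
    print('down',np.round(current_ee_pos(),4),np.round(current_wrist_force(),1))
    claw.set_gripper(opening); arm.move_l([x,y,hi],speed=.2)
E
python3 - <<'E'
from h import *
pick(.4337,.2024,.024,-np.pi/2)
place(.6305,.0232,.1045,np.radians(-101.3))
d=snap('wrist','w9.png')
print(circ(d,[.6305,.0232,.118],.032),circ(d,[.6305,.0232,.118],.0252),current_time())
d=snap('scene','s9.png')
E
```

```text
picked 0.06419542324516263 [-0.9 -0.1 -3.7]
down [0.6303 0.0231 0.1045] [-2.3 -0.2  0.8]
[(np.float32(0.6541), np.float32(0.0148), np.float32(0.0333)), (np.float32(0.6366), np.float32(0.0228), np.float32(0.0311)), (np.float32(0.6356), np.float32(0.0206), np.float32(0.0309))] [(np.float32(0.63), np.float32(0.0227), np.float32(0.025)), (np.float32(0.6403), np.float32(0.0197), np.float32(0.0264)), (np.float32(0.633), np.float32(0.0175), np.float32(0.0255))] 26.275
```

View pics/w9.png

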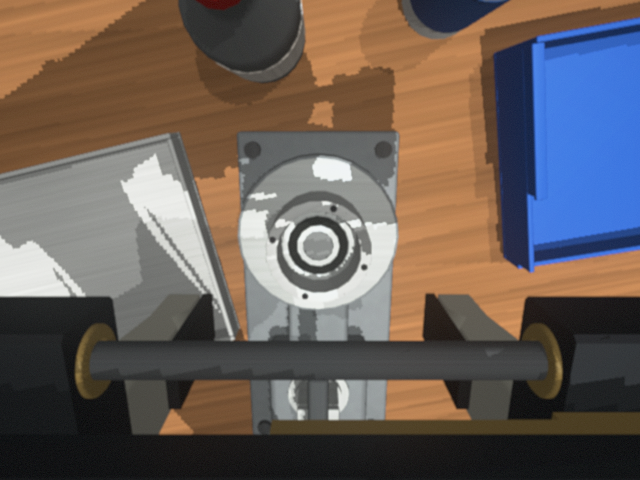

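Run:
```python
from h import *
claw.set_gripper(.04,60)
Y=np.radians(-101.3)
go(.4838,.0527,.15,Y); arm.move_l([.4838,.0527,.110],speed=.1)
claw.set_gripper(0,60); print(current_grip_width())
q0=np.array(current_joint_pos())
for a in (.2,.4,.6,.8,1.0,1.15,1.25,1.3):
    q=q0.copy(); q[5]+=a; arm.move_j(q)
    t=current_wrist_torque(); print(a,np.round(current_joint_pos()[5]-q0[5],3),np.round(t,2),np.round(current_wrist_force(),1),round(current_grip_width(),4))
    if abs(t[2])>1.2: break
d=snap('side','e1.png'); s=snap('scene','e2.png')
b=cv2.imread('pics/e1.png')[190:330,220:420]; c=cv2.imread('pics/e2.png')[190:330,240:440]
cv2.imwrite('pics/m1.png',cv2.resize(np.hstack([b,c]),(800,280),interpolation=cv2.INTER_CUBIC))
```

```text
0.01348046891551361
0.2 0.196 [0.27 0.83 0.05] [-1.3  0.3  2.8] 0.0134
0.4 0.393 [ 1.    1.3  -0.04] [-3.2  3.   3.3] 0.0139
0.6 0.594 [ 1.38  1.59 -0.01] [-2.9  3.6  3.3] 0.0136
0.8 0.794 [ 1.81  1.85 -0.03] [-5.3  4.8  3.8] 0.0133
1.0 0.994 [ 2.19  2.16 -0.05] [-5.7  6.8  4.6] 0.0138
1.15 1.145 [ 2.43  2.4  -0.09] [-5.6  7.4  5.2] 0.0139
1.25 1.244 [ 2.6   2.54 -0.09] [-6.4  6.6  5.7] 0.0139
1.3 1.294 [ 2.68  2.7  -0.24] [-7.   7.4  4.8] 0.0138
```

View pics/m1.png

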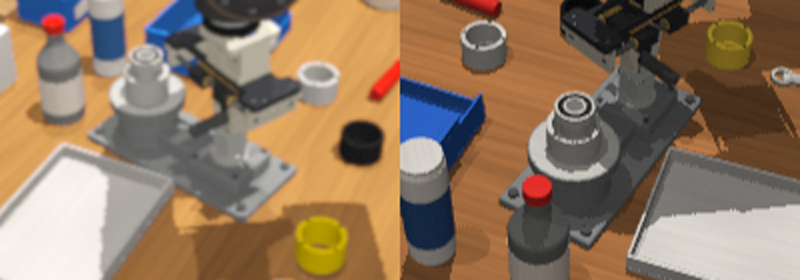

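Run:
```python
from h import *
claw.set_gripper(.04)
p=current_ee_pos(); print(p); arm.move_l([p[0],p[1],.19]); 
Y=np.radians(-101.3)
go(.6305,.0232,.27,Y); d=snap('wrist','w10.png')
for z in (.146,.149): print(z,circ(d,[.63,.023,z],.0235),circ(d,[.63,.023,.118],.032))
s=snap('scene','s10.png')
# top ellipse extents, height check: centre pixel in scene of bearing top predicted
print('pred scene',proj(s,[.63,.023,.149]),'pred wrist',proj(d,[.63,.023,.149]),current_time())
i=cv2.imread('pics/w10.png')[120:340,200:440];j=cv2.resize(cv2.imread('pics/s10.png')[220:300,280:367],(240,220),interpolation=cv2.INTER_CUBIC)
cv2.imwrite('pics/m10.png',np.hstack([i,j]))
```

```text
[0.48404889 0.05281357 0.11035558]
0.146 [(np.float32(0.6449), np.float32(0.0201), np.float32(0.0248)), (np.float32(0.6254), np.float32(0.0249), np.float32(0.0234)), (np.float32(0.6289), np.float32(0.0236), np.float32(0.0234))] [(np.float32(0.6309), np.float32(0.0226), np.float32(0.0306)), (np.float32(0.6521), np.float32(0.0154), np.float32(0.0328)), (np.float32(0.6249), np.float32(0.0146), np.float32(0.032))]
0.149 [(np.float32(0.6454), np.float32(0.0199), np.float32(0.0248)), (np.float32(0.6411), np.float32(0.0199), np.float32(0.0248)), (np.float32(0.6296), np.float32(0.0231), np.float32(0.0232))] [(np.float32(0.6309), np.float32(0.0226), np.float32(0.0306)), (np.float32(0.6521), np.float32(0.0154), np.float32(0.0328)), (np.float32(0.6249), np.float32(0.0146), np.float32(0.032))]
pred scene [326.69904386 242.39394396] pred wrist [317.55963437 243.92427951] 33.9667
```

View pics/m10.png

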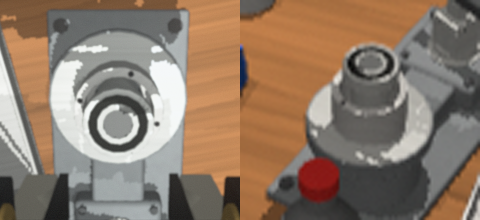

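Run:
```python
from h import *
Y=np.radians(-101.3)
claw.set_gripper(.07,18)
arm.move_l([.6298,.0232,.142],speed=.12)
claw.set_gripper(0,18); print(current_grip_width())
arm.move_l([.6298,.0232,.25],speed=.15); print(current_grip_width(),np.round(current_wrist_force(),1))
go(.66,-.225,.25,-np.pi/2)
arm.move_l([.66,-.225,.045],speed=.15); print(np.round(current_wrist_force(),1))
claw.set_gripper(.08); arm.move_l([.66,-.225,.25],speed=.25)
d=snap('wrist','w11.png'); print(current_time())
go(.4838,.0527,.25,np.radians(-101.3)+1.2); e=snap('wrist','w12.png')
i=cv2.imread('pics/w11.png');j=cv2.imread('pics/w12.png')
cv2.imwrite('pics/m11.png',cv2.resize(np.hstack([i,j]),(800,300)))
```

```text
0.04622418888752065
0.04639775853492919 [-0.3  0.6 -0.9]
[ 0.1  1.1 -1.1]
41.5833
```

View pics/m11.png

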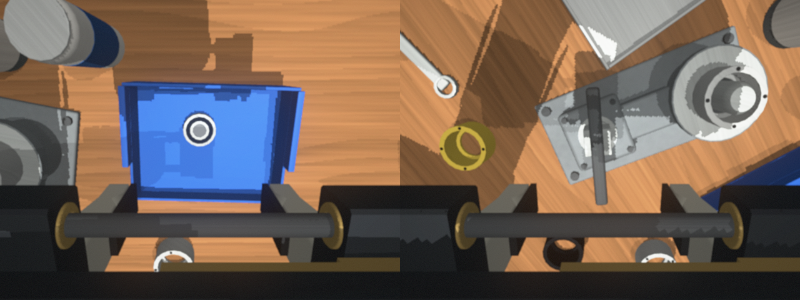

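Run:
```python
from h import *
Y=np.radians(-101.3)
claw.set_gripper(.045,60)
go(.4838,.0527,.15,Y+1.26); arm.move_l([.4838,.0527,.110],speed=.1)
claw.set_gripper(0,60); print(current_grip_width())
q0=np.array(current_joint_pos()); print(q0[5])
for a in (1.0,.7,.4,.2,.1,.0,-.05,-.1,-.14,-.18):
    q=q0.copy(); q[5]+=a-1.26; arm.move_j(q)
    t=current_wrist_torque(); print(a,np.round(current_joint_pos()[5]-q[5],3),np.round(t,2),np.round(current_wrist_force(),1),round(current_grip_width(),4))
    if abs(t[2])>1: break
claw.set_gripper(.045); p=current_ee_pos(); arm.move_l([p[0],p[1],.2])
go(.6305,.0232,.24,Y); d=snap('wrist','w13.png'); s=snap('side','d13.png')
print(circ(d,[.6305,.0232,.118],.032),circ(d,[.6305,.0232,.118],.0252),current_time())
i=cv2.imread('pics/w13.png');
cv2.imwrite('pics/m13.png',np.hstack([i[100:450,150:490],cv2.resize(cv2.imread('pics/d13.png')[170:390,220:430],(334,350))]))
```

```text
0.013079683282564016
2.1199769077615187
1.0 0.004 [ 0.04  0.22 -0.02] [-0.1  0.7  0.9] 0.0138
0.7 0.006 [0.04 0.5  0.01] [-0.9 -0.3  0.7] 0.0135
0.4 0.007 [-0.2   0.44 -0.04] [-0.7  0.4  1.9] 0.0136
0.2 0.008 [-0.52  0.47 -0.05] [-0.2 -1.1  2.6] 0.0137
0.1 0.007 [-0.74  0.46  0.04] [-0.9 -1.   1.7] 0.0139
0.0 0.006 [-0.94  0.55 -0.02] [-1.3 -1.8  1.8] 0.0136
-0.05 0.005 [-1.17  0.61  0.14] [-1.8 -3.   3.1] 0.0137
-0.1 0.003 [-1.43  0.63  0.08] [-1.3 -3.3  2.5] 0.0135
-0.14 0.003 [-1.57  0.7   0.15] [-1.9 -3.2  3.2] 0.0135
-0.18 0.002 [-1.7   0.79  0.14] [-2.4 -3.5  3.7] 0.0139
[(np.float32(0.6539), np.float32(0.0153), np.float32(0.0333)), (np.float32(0.6504), np.float32(0.0131), np.float32(0.0333)), (np.float32(0.6521), np.float32(0.0121), np.float32(0.0333))] [(np.float32(0.63), np.float32(0.0224), np.float32(0.025)), (np.float32(0.6405), np.float32(0.019), np.float32(0.0253)), (np.float32(0.6312), np.float32(0.0242), np.float32(0.0264))] 50.5333
```

View pics/m13.png

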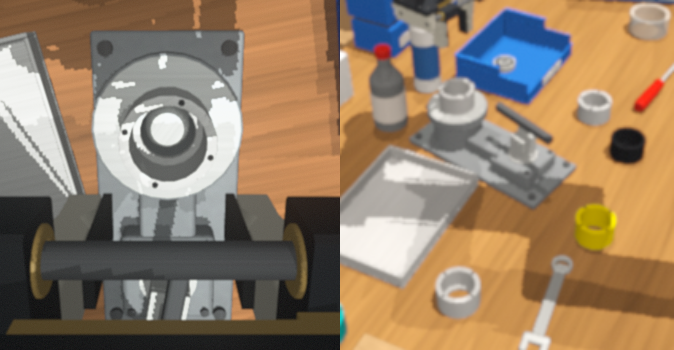

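Run:
```python
from h import *
d=snap('wrist')
for z in (.067,.077,.087,.097,.107):
    c=proj(d,[.6303,.0230,z]); l=proj(d,[.6303+.012*np.sin(np.radians(11.3)),.0230+.012*np.cos(np.radians(11.3)),z]); print(z,c.round(1),'r',np.hypot(*(c-l)).round(1))
g=cv2.cvtColor(d['img'],cv2.COLOR_RGB2GRAY)[195:260,280:355]
m=(g>225).astype(np.uint8)
for c in cv2.findContours(m,0,2)[0]:
    if cv2.contourArea(c)>200: print(np.array(cv2.minEnclosingCircle(c)[0])+[280,195],cv2.minEnclosingCircle(c)[1],cv2.boundingRect(c))
```

```text
0.067 [317.4 223.9] r 15.9
0.077 [317.4 227.1] r 16.4
0.087 [317.4 230.5] r 16.9
0.097 [317.4 234.1] r 17.5
0.107 [317.4 238. ] r 18.1
[317.5357132 227.5      ] 15.922945976257324 (22, 17, 32, 32)
```

```bash
cat >> h.py <<'E'
T=np.array([.628,.247]);YT=np.radians(-177)
def spot(t): return T+t*np.array([-.052,.9986])
E
python3 - <<'E'
from h import *
pick(.630,.0227,.1045,np.radians(-101.3),up=.24)
place(*spot(0),.0295,YT,opening=.08)
d=snap('wrist','w14.png'); P=spot(0); print('placed',P,circ(d,[*P,.042],.032),circ(d,[*P,.042],.0252))
go(.445,.346,.2,-np.pi/2); d=snap('wrist','w15.png'); print('hC',circ(d,[.445,.346,.038],.032),circ(d,[.445,.346,.038],.0252))
go(.445,-.184,.2,-np.pi/2); d=snap('wrist','w16.png'); print('hA',circ(d,[.445,-.184,.038],.032),circ(d,[.445,-.184,.038],.0252))
print(current_time())
m=[cv2.resize(cv2.imread(f'pics/w{k}.png'),(266,200)) for k in (14,15,16)]
cv2.imwrite('pics/m14.png',np.hstack(m))
E
```

```text
picked 0.06405057208405557 [ 0.5  0.4 -2.6]
down [0.628  0.247  0.0293] [ 0.7 -0.1 -3.1]
placed [0.628 0.247] [(np.float64(0.6321), np.float64(0.2409), np.float32(0.0322)), (np.float64(0.6301), np.float64(0.2414), np.float32(0.0308)), (np.float64(0.6316), np.float64(0.2466), np.float32(0.0333))] [(np.float64(0.6278), np.float64(0.2463), np.float32(0.0253)), (np.float64(0.626), np.float64(0.2375), np.float32(0.0253)), (np.float64(0.6305), np.float64(0.2373), np.float32(0.0255))]
hC [(np.float32(0.4456), np.float32(0.3464), np.float32(0.0322)), (np.float32(0.4439), np.float32(0.3476), np.float32(0.0325)), (np.float32(0.4446), np.float32(0.3446), np.float32(0.0311))] [(np.float32(0.4452), np.float32(0.3465), np.float32(0.0247)), (np.float32(0.4495), np.float32(0.3412), np.float32(0.0241)), (np.float32(0.4492), np.float32(0.353), np.float32(0.0247))]
hA [(np.float32(0.4294), np.float32(-0.1579), np.float32(0.0322)), (np.float32(0.4296), np.float32(-0.1556), np.float32(0.0333)), (np.float32(0.4316), np.float32(-0.1571), np.float32(0.0328))] [(np.float32(0.4295), np.float32(-0.1575), np.float32(0.0243)), (np.float32(0.424), np.float32(-0.1603), np.float32(0.0264)), (np.float32(0.435), np.float32(-0.1533), np.float32(0.0252))]
62.125
```

Run:
```python
from h import *
go(.4295,-.1577,.15,-np.pi/2); d=snap('wrist'); c=[circ(d,[.4295,-.1577,.038],r) for r in (.032,.0252)]; print(c)
pick(.4295,-.1577,.024,-np.pi/2)
place(*spot(-.077),.0295,YT,opening=.08)
go(.445,.346,.2,-np.pi/2); d=snap('wrist'); c=circ(d,[.445,.346,.038],.032),circ(d,[.445,.346,.038],.0252); print('hC',c)
x,y=c[0][0][:2]
if np.hypot(x-c[1][0][0],y-c[1][0][1])<.003:
    pick(float(x),float(y),.024,-np.pi/2)
    place(*spot(.077),.0295,YT,opening=.08)
print(current_time())
go(.58,.235,.33,-np.pi/2); d=snap('wrist','w17.png')
for t in (-.077,0,.077):
    P=spot(t); print(P,circ(d,[*P,.042],.032)[:2],circ(d,[*P,.042],.0252)[:2])
```

```text
[[(np.float32(0.4291), np.float32(-0.1573), np.float32(0.032)), (np.float32(0.4314), np.float32(-0.1568), np.float32(0.0333)), (np.float32(0.4304), np.float32(-0.1593), np.float32(0.0328))], [(np.float32(0.4295), np.float32(-0.1574), np.float32(0.0247)), (np.float32(0.434), np.float32(-0.1512), np.float32(0.0247)), (np.float32(0.4302), np.float32(-0.1554), np.float32(0.0264))]]
picked 0.06432436893471011 [-0.3 -0.3 -2.6]
down [0.632  0.1701 0.0294] [-0.4 -0.4 -1.7]
hC ([(np.float32(0.4456), np.float32(0.3464), np.float32(0.0322)), (np.float32(0.4436), np.float32(0.3474), np.float32(0.0322)), (np.float32(0.4426), np.float32(0.3446), np.float32(0.0309))], [(np.float32(0.446), np.float32(0.347), np.float32(0.025)), (np.float32(0.4472), np.float32(0.3405), np.float32(0.0261)), (np.float32(0.4512), np.float32(0.3525), np.float32(0.0236))])
picked 0.06365957089047278 [-0.8 -0.3 -3.6]
down [0.624  0.3239 0.0293] [ 0.2 -1.3 -2.4]
80.0917
[0.632004  0.1701078] [(np.float64(0.6384), np.float64(0.1675), np.float32(0.0312)), (np.float64(0.6384), np.float64(0.1752), np.float32(0.0328))] [(np.float64(0.6318), np.float64(0.1701), np.float32(0.0255)), (np.float64(0.635), np.float64(0.1769), np.float32(0.0241))]
[0.628 0.247] [(np.float64(0.6299), np.float64(0.2406), np.float32(0.0308)), (np.float64(0.6319), np.float64(0.2409), np.float32(0.0314))] [(np.float64(0.6282), np.float64(0.2468), np.float32(0.0247)), (np.float64(0.6298), np.float64(0.2452), np.float32(0.0239))]
[0.623996  0.3238922] [(np.float64(0.6269), np.float64(0.3175), np.float32(0.0308)), (np.float64(0.6254), np.float64(0.32), np.float32(0.0314))] [(np.float64(0.6245), np.float64(0.3234), np.float32(0.025)), (np.float64(0.627), np.float64(0.3159), np.float32(0.0239))]
```

Run:
```python
from h import *
d=snap('wrist')
hsv=cv2.cvtColor(d['img'],cv2.COLOR_RGB2HSV)
m=(hsv[...,1]<70).astype(np.uint8); m[295:]=0
u,v=proj(d,[*T,.03]).astype(int)
for c in cv2.findContours(cv2.morphologyEx(m,cv2.MORPH_CLOSE,np.ones((7,7))),0,2)[0]:
    if cv2.contourArea(c)>5000: 
        b=cv2.boxPoints(cv2.minAreaRect(c)); w=np.array([onplane(d,*p,.026)[:2] for p in b]); print('blob',w.round(3).tolist(),w.mean(0))
Y=np.radians(-101.3)-.15
claw.set_gripper(0,20)
go(.4838,.0527,.16,Y)
for z in (.145,.141,.139,.138,.137,.136,.135):
    arm.move_l([.4838,.0527,z],speed=.02); f=current_wrist_force(); print(z,round(current_ee_pos()[2],4),round(f[2],1))
    if f[2]>8: break
arm.move_l([.4838,.0527,.22])
go(.47,.05,.25,np.radians(-101.3)); d=snap('wrist','w18.png')
m=grey_blobs(d,(230,80,420,292),0,75,80)
for c in m[:2]:
    r=cv2.minAreaRect(c);b=cv2.boxPoints(r); print(r,[onplane(d,*p,.12)[:2].round(4).tolist() for p in b])
print(current_time())
```

```text
blob [[0.718, 0.369], [0.717, -0.051], [0.468, -0.099], [0.469, 0.393]] [0.59271144 0.15294736]
0.145 0.1451 0.4
0.141 0.1409 0.4
0.139 0.1389 -0.0
0.138 0.138 -0.6
0.137 0.1373 3.8
0.136 0.1372 12.6
((316.347412109375, 176.42132568359375), (21.83063316345215, 111.24788665771484), 10.17551040649414) [[0.48, 0.0625], [0.5449, 0.0363], [0.5401, 0.0239], [0.4747, 0.0492]]
87.2417
```

Run:
```python
from h import *
arm.sleep(.5); print(current_wrist_force(),current_time()); ticket.close_job()
```

```text
[-0.3452918   0.44859245  0.03441462] 87.7417
the job is handed in; nothing more can be done
```

The job is done and handed in at 87.7 s. Only one housing, the one at (418,246) in the scene view, held a bearing. I pushed that bearing up with the T-handle, lifted it off and put it in the blue bin, and all three grey housings now stand in the tray.

**Last checks:**
- **Handle:** the closed fingers met the bar at the height expected for a handle fully on the spindle. The bar sits turned about 0.18 rad back, within the play.
- **Plunger:** measured at 77 mm above the bench, which is 3 mm below the table top, so it is down.
- **Housings:** after release, their bores were found within 1 mm of the planned spots at the right rim height. One empty housing had been shifted about 3 cm during the run, and I re-measured it before picking it up.
- **Bearing:** seen lying in the bin after I released it.

**Checks that failed or disagreed:**
- **End stop:** while lowering, the wrist torque showed no clear stop at the bottom, so "plunger down" rests on the camera measurement alone.
- **Housing rims:** the outer-rim circle fit was unreliable in the tray because of shadow and the pale floor, so I used the bore fit instead.
- **Tray outline:** a late outline check merged with the ejector. Tray margins rest on the first corner measurement, and only one corner was confirmed again.
- **Pictures:** all 16 views were used before the housings went into the tray. I did not look at the final scene, and the other things on the bench were not checked again.

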